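# Hang the hook weight on the lever press

### The arm

A 6-joint arm with a two-finger parallel gripper is mounted at the origin on the work surface. World frame = base frame: x ahead of the robot, y to its left, z up, the work surface at z = 0. Lengths are in m, angles in degrees, forces in N, time in s.
With the tool pointing down it reaches from about 0.375 to 0.9 m from the base axis. Payload 3.1 kg.
Tool frame: the origin (TCP) lies midway between the tips of the shut fingers; the grasp point (between the pads) lies 19 mm behind it (bot.hold_point_z is the distance from the TCP to the grasp point, in m); z points along the fingers, y is the line along which they close (so a half turn about z gives the same grasp; the last joint's range is limited). The gripper opens to 87 mm and grips with 3 to 60 N. Pads are 19 mm wide; open, the fingers measure 117 mm over their backs; the gripper's body (75 mm by 190 mm) begins 51 mm behind the grasp point.
Start: joints at [60.762, 30.224, 82.088, -0, 67.689, -10.227], TCP at [0.204, 0.591, 0.223] pointing down, gripper open.
Joint ranges: [-176.69, 176.69], [-43.24, 126.21], [12.49, 139.97], [-82, 262], [0, 151.66], [-163.58, 163.58]. Speed limits (degrees/s): [159.86, 159.86, 180, 180, 180, 180].

### API

Orientations are given as a 3x3 rotation matrix whose columns are the frame's x, y, z axes.
In Python, from rig import read_state, optics, order, bot gives the robot as it stands.
- The arm moves only by the tool drive_tool, never from a script. Its argument "steps" is a list of rows, each a list of 7 numbers: the finger opening in mm, from 0 to 87, then the shift along the tool's x, y, z normalised to -1 to 1, where 1 is 0.12 m, then the turn, a rotation vector about the tool's x, y, z normalised to -1 to 1, where 1 is 1.5 rad. In form: [[jaw, tx, ty, tz, ax, ay, az], ...]. A call has 1 to 8 rows; each row is the pose to reach, as a shift and turn from the pose commanded when the call began, along the tool's axes at that moment; what a row does not reach only later rows make up. A row lasts 1/10 s, in which the tool goes at most 50 mm and 8.59 degrees, less where a joint would pass 70% of its speed; a pose out of reach is approached as far as the arm can. A call with a number of a shift or a turn outside -1 to 1 is refused whole. A call with a gripper value outside its range is refused whole. The fingers move at their own pace and stop on an object; the grip force is fixed at half the most. Time passes only in rows, so rows that repeat a pose let the fingers close. It gives the time, the measured TCP pose, the force, the opening and the grip force at its end, in the units of the state.
- read_state(): the state, without advancing time (a new reading comes with each control period).
- optics.capture(name): name is "side" or "top" or "wrist"; returns a dict with "color" (400x640x3 uint8, blue, green, red), "range_z" (400x640 float32, m along the optical axis (not along the pixel's ray), 0 where there is no reading), "fx", "fy", "cx", "cy" (pixels), "D" ([k1, k2, p1, p2, k3] as OpenCV has them; the pictures are not rectified), "rvec" (rotation vector, rad) and "tvec" (3), from world to camera coordinates, as OpenCV has them. Camera axes: x right, y down, z forward; pixel columns grow to the right and rows downward; lengths in m; the calibration is good to about 2 mm. A picture is of the moment at which its call begins.
- order.hand_in(): hands the job in; it is judged then, once.
The state is a dict: "time_s": time; "joint_positions": joint angles; "qvel": joint speeds; "tau": joint torques, N m; "position": TCP position; "tcp_rot": TCP orientation; "force": force on the tool from outside, world axes, zero at the start; "moment": the same for the moment, N m; "opening": opening from 0.0 (shut) to 1.0 (fully open); "grasp_force": force on a finger pad.
Only numpy, scipy, OpenCV 4.12 (cv2) and the standard library are available. Lean on these libraries where they do the work, as an engineer would, in place of code of your own. Each camera call takes 0.05 s, during which the arm holds its last target. There are 200 camera calls.

### The job

Load the glue press: pinch the hook weight by the round stud at its top, lift it off the bench, and ease the grip just enough that it swings round and hangs plumb and still from your fingers without falling, then grip it firmly again. With the hand leaned back to reach in under the light bar, push the hook's mouth onto the side pin of the press's lever so that the pin forces its way past the sprung latch, and lower it until the weight hangs freely in the hook's bowl, the latch has snapped shut behind the pin and the lever is pulled right down. Let go and back away; do not knock the press, and leave the jar, the brush and the dish where they are.

Things in the scene. Friction and masses are not known exactly. Their poses are not given: they have to be found in the camera images.
- hook: Hook weight, 0.7 to 0.94 kg, 154 mm long: a 10 mm grey steel hook plate, stud on top, dark cast weight below. Origin: stud centre. x runs from weight to stud (up when it hangs), y along the stud across the plate, z to the side where the mouth opens. Starts lying on its back, z up, stud 28 mm above the bench, x towards the robot within 0.4 rad. Centre of mass 94 mm below the stud on x.
- hook_stud (a point): Centre of the brass stud: round, 17 mm across, 18 mm over its flat ends, which stand 4 mm proud of the plate (13 mm radius round it). Pinched at 80 N or more the hook keeps its angle; at 40 to 70 N it starts to turn; at 6 to 8 N it hangs plumb within 10 degrees (a 6 mm jog helps); under 5 N it falls. 0.1 mm of opening is 1.5 to 3 N. It slips 5 to 10 mm down the pads meanwhile.
- hook_bowl (a point): Top of the throat, 40 mm below the stud: the pin's centre lies here when the hook hangs. The bowl is a roof of two 35 degree slopes, so the hook centres itself on the pin. Axes as the hook.
- hook_nose (a point): Rounded lower tip of the nose, 60 mm below the stud; the nose is 10 mm thick, z 10 to 20 mm. The mouth is the gap under it, down to the lower arm 90 mm below the stud. Behind it the throat goes back to z -16 mm.
- hook_mouth (a point): In the middle of the mouth, 73 mm below the stud and 15 mm to the mouth side. A pin 65 to 75 mm below the stud goes in cleanly, to the back of the throat if pushed; then lower the hook some 30 mm to bring the pin up into the bowl.
- hook_cast (a point): On the x axis 97.5 mm below the stud, at the top of the cast weight, which reaches down to its round bottom 141 mm below the stud, z -28 to 30 mm, 40 mm wide along y. The hook cannot stand up on it. Lying, it rests on the side z -28.
- latch (a joint): Sprung latch, a dark flap 30 mm long and 12 mm wide across the mouth, pivoted on the lower arm 87 mm below the stud, 13 mm to the mouth side, its free end behind the nose. 0 = shut, 1.2 rad = folded into the throat. Opens inward only, takes a push of 2 to 4 N, and springs shut once the pin is within about 10 mm of the bowl.
- press: Dead-weight lever press, fixed: base board, aluminium column, top arm with light bar, lever. Origin on the bench below the robot end of the lever; x runs along the lever away from the robot (column 160 mm on), y left, yaw within 0.25 rad. Base board x -20 to 250, y -110 to 110 mm, 18 mm high.
- light_bar (a point): Middle of the lower front edge of the light bar over the pin, 362 mm above the bench, 174 mm above the raised pin. The bar runs along y of the press, 240 mm long, 40 mm deep (away from the robot) and 46 mm high, its front face 8 mm beyond the pin: no room for an upright gripper there; one leaning back towards the robot by 30 degrees clears it.
- lever_pin (a point): Middle of the level side pin at the robot end of the lever: steel, 12 mm thick, along y of the press, standing out to the left (+y); 22 mm to the lever's flank on the right and 22 mm to an end collar, 22 mm across, on the left. 188 mm above the bench with the lever raised, 175 mm with it down; clear below. Axes as the lever: x away from the robot, z up.
- lever (a joint): Lever bar, 16 mm wide, 24 mm high, pivoted at the column. 0 = raised by its spring, 0.08 rad = down on its stop (the pin sinks 13 mm). About 2 N on the pin moves it; the hook's weight alone brings it down.
- paste_jar: Bystander: amber jar with a black lid, 66 mm across, 85 mm high, origin at its base.
- brush: Bystander: paste brush, 190 mm long, lying on the bench.
- paste_dish: Bystander: small white bowl, 90 mm across, 30 mm high, origin at its base.
Mind the look-alikes: they are no part of the job. Several things have the shape of the hook; the one meant has the colours described above.

How it is judged:
By the outcome, as a careful person would: the job done as asked, in the order asked, and still so for the second after the job is handed in, with the robot touching nothing.
It also fails if it takes over 58 s, if anything falls off the work surface, if the arm or the gripper's body presses on something with over 40 N, if the wrist force passes 120 N, or if a joint passes its speed limit or range.

## Working session

There is one attempt and no reset: what is moved stays moved. The work goes in short steps, Python scripts to look and compute and a tool call to move; the robot and the scene stay as the last step left them, time stands still between calls to the robot, and variables do not carry over. Pictures are saved under pics/ and viewed, at most 10 in all, crops included, and the job is handed in when it is done.

Besides the shell and the picture viewer there is one more tool, called by a JSON object that holds its "api" and its "payload", one argument or row to a line. drive_tool: Moves the arm, as the interface text tells. Scaled input: -1 to 1 covers 0.12 m each way for a shift and 1.5 rad each way for a turn. Its arguments: {"type":"object","properties":{"steps":{"type":"array"}},"required":["steps"]}

```bash
ls; mkdir -p pics; python3 - <<'E'
from rig import read_state, optics, order, bot
import cv2,numpy as np
s=read_state();print(s['time_s'],s['position'],s['tcp_rot'],s['opening'],bot.hold_point_z,s['grasp_force'])
for n in("side","top"):
    c=optics.capture(n);cv2.imwrite(f"pics/{n}0.png",c['color']);np.save(f"pics/{n}0.npy",c,allow_pickle=True)
    R=cv2.Rodrigues(np.array(c['rvec'],float))[0];print(n,-R.T@np.array(c['tvec']).ravel(),R[2],c['fx'])
E
```

```text
pics
0.0 [0.2031938  0.59024191 0.22156686] [[-9.45462743e-01  3.25728497e-01 -1.07115517e-03]
 [ 3.25730027e-01  9.45460880e-01 -1.91653834e-03]
 [ 3.88464159e-04 -2.16092300e-03 -9.99997590e-01]] 0.9973705961548917 0.0187 0.0
side [ 0.40547121 -0.91901032  0.746566  ] [ 0.1826462   0.84577543 -0.50130258] 384.272283202079
top [ 0.27505894 -0.00684945  1.62078195] [ 0.20561962  0.01273792 -0.97854909] 476.6685662912619
```

View pics/side0.png

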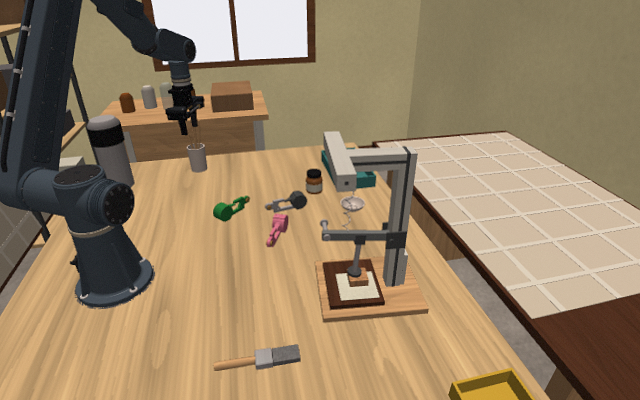

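View pics/top0.png

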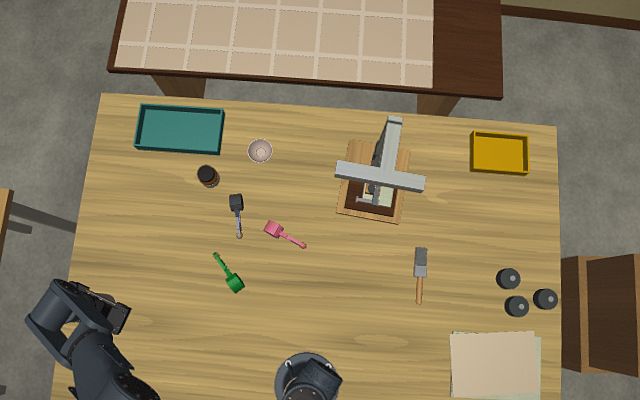

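The side view shows the grey hook at about (285,202), with the stud end near (268,207), and the lever pin near (324,225). In the top view the stud is near (239,236), the cast weight near (236,202) and the pin near (360,200). The green and pink hooks are the look-alikes.

```bash
cat > h.py <<'E'
from rig import read_state, optics, order, bot
import cv2,numpy as np
def load(f): return np.load(f,allow_pickle=True).item()
def K(c): return np.array([[c['fx'],0,c['cx']],[0,c['fy'],c['cy']],[0,0,1.]]),np.array(c['D'],float)
def pose(c): return cv2.Rodrigues(np.array(c['rvec'],float))[0],np.array(c['tvec'],float).ravel()
def ray(c,p):
    k,d=K(c);R,t=pose(c);u=cv2.undistortPoints(np.array([[p]],float),k,d)[0,0]
    v=R.T@np.array([u[0],u[1],1]);return -R.T@t,v/np.linalg.norm(v)
def tri(obs):
    A=0;b=0;P=[]
    for c,p in obs:
        o,v=ray(c,p);M=np.eye(3)-np.outer(v,v);A=A+M;b=b+M@o;P.append((o,M))
    x=np.linalg.solve(A,b);return x,[np.linalg.norm(M@(x-o))*1e3 for o,M in P]
def onz(c,p,z): o,v=ray(c,p);return o+v*(z-o[2])/v[2]
def dep(c,p):
    k,d=K(c);R,t=pose(c);u=cv2.undistortPoints(np.array([[p]],float),k,d)[0,0]
    z=c['range_z'][int(round(p[1])),int(round(p[0]))];return R.T@(z*np.array([u[0],u[1],1])-t)
def proj(c,X): k,d=K(c);return cv2.projectPoints(np.array(X,float).reshape(-1,3),np.array(c['rvec'],float),np.array(c['tvec'],float),k,d)[0].reshape(-1,2)
def crop(img,x,y,w,h,s): return cv2.resize(img[y:y+h,x:x+w],None,fx=s,fy=s,interpolation=cv2.INTER_CUBIC)
E
python3 - <<'E'
from h import *
a=load('pics/side0.npy')['color'];b=load('pics/top0.npy')['color']
m=np.vstack([np.hstack([crop(a,255,180,60,44,6),crop(b,210,190,60,44,6)]),np.hstack([crop(a,310,205,60,44,6),crop(b,340,180,60,44,6)])])
cv2.imwrite('pics/m1.png',m)
E
```

```text
(no output)
```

View pics/m1.png

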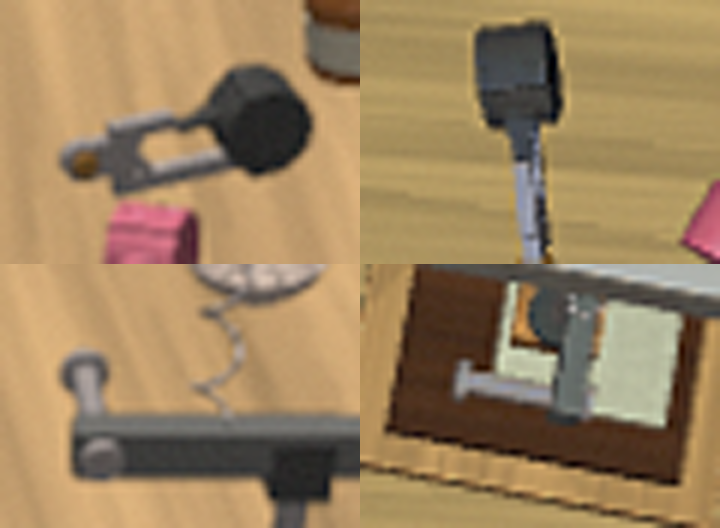

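```bash
python3 - <<'E'
from h import *
s=load('pics/side0.npy');t=load('pics/top0.npy')
print('pin',tri([(s,(325,226.3)),(t,(365.2,200.2))]))
print('collar',tri([(s,(324.2,223)),(t,(357.5,199.3))]))
print('stud',tri([(s,(269.3,206.5)),(t,(239.4,233.5))]))
print('stud28',onz(s,(269.2,207),.028),onz(t,(239.4,234),.03))
print('cast',onz(t,(236.5,196),.05),onz(t,(236.5,209),.05))
for p in[(365,200),(366,200),(362,199),(372,201)]:print(dep(t,p))
# plate top line direction
print(onz(t,(236.8,212),.04),onz(t,(239.2,234),.04))
# base board corners
for p in [(375,168),(373,208)]:print('lev',onz(t,p,.2))
print(onz(t,(337,213),.018),onz(t,(399,223),.018))
E
```

```text
pin (array([ 0.5845207 , -0.13757295,  0.19357869]), [np.float64(0.28013197329276474), np.float64(0.28013197329283407)])
collar (array([ 0.58725009, -0.11433228,  0.18772675]), [np.float64(0.17873109528185807), np.float64(0.17873109528218037)])
stud (array([0.47255338, 0.26385097, 0.0263223 ]), [np.float64(1.052046567567629), np.float64(1.052046567567634)])
stud28 [0.47065572 0.25752985 0.028     ] [0.4714679  0.26308957 0.03      ]
cast [0.59684263 0.28359536 0.05      ] [0.55237933 0.27863554 0.05      ]
[ 0.58548629 -0.13699364  0.19310969]
[ 0.58665436 -0.1404545   0.18883225]
[ 0.58889604 -0.12801619  0.18857297]
[ 0.58295814 -0.15807734  0.19802065]
[0.54396926 0.2782996  0.04      ] [0.47018006 0.26206246 0.04      ]
lev [ 0.68747847 -0.16173064  0.2       ]
lev [ 0.56105688 -0.162054    0.2       ]
[ 0.57082434 -0.05993863  0.018     ] [ 0.5524605  -0.27346377  0.018     ]
```

The hook's stud is near (0.471, 0.263, 0.028) and the pin is near (0.586, -0.138, 0.188). The press is yawed about -5° and the hook's x axis points 12° off -X. I'll hover leaned back over the stud and refine with the wrist camera.

```bash
cat >> h.py <<'E'
import json,os
from scipy.spatial.transform import Rotation as Ro
def tool(yaw,lean):
    "yaw deg: direction (world) in which leaned fingers point; lean from vertical"
    a,l=np.radians([yaw,lean]);f=np.array([np.cos(a),np.sin(a),0])
    z=np.sin(l)*f+np.array([0,0,-np.cos(l)]);y=np.array([-np.sin(a),np.cos(a),0]);return np.c_[np.cross(y,z),y,z]
def cmd():
    if os.path.exists('cmd.json'): d=json.load(open('cmd.json'));return np.array(d['R']),np.array(d['p'])
    return tool(-19.011,0),np.array([.204,.591,.223])
def save(R,p): json.dump(dict(R=np.array(R).tolist(),p=np.array(p).tolist()),open('cmd.json','w'))
def done(v):
    "advance the commanded pose by the numbers of a row [tx..az]"
    R,p=cmd();v=np.array(v,float);save(R@Ro.from_rotvec(v[3:]*1.5).as_matrix(),p+R@v[:3]*.12)
def num(R,p,Rc,pc):
    return np.round(np.r_[Rc.T@(p-pc)/.12,Ro.from_matrix(Rc.T@R).as_rotvec()/1.5],3)
def plan(R,p):
    "rows, one per call, that lead from the commanded pose to R,p"
    Rc,pc=cmd();v=num(R,p,Rc,pc);n=int(np.ceil(np.abs(v).max()));out=[]
    for i in range(n):
        w=num(R,p,Rc,pc);w=np.round(w/(n-i),3);out.append(w.tolist());Rc,pc=Rc@Ro.from_rotvec(w[3:]*1.5).as_matrix(),pc+Rc@w[:3]*.12
    return out
def tip(R,hold): return hold+R[:,2]*bot.hold_point_z
E
python3 - <<'E'
from h import *
R=tool(12.2,30);s=np.array([.471,.263,.028]);print(R)
for r in plan(R,tip(R,s)-.10*R[:,2]):print(r)
E
```

```text
[[-0.84646699 -0.2113248   0.48870795]
 [-0.18301264  0.97741589  0.1056624 ]
 [-0.5         0.         -0.8660254 ]]
[-0.901, -0.678, 0.346, -0.032, -0.113, -0.118]
[-0.699, -0.84, 0.446, -0.032, -0.114, -0.118]
[-0.457, -0.966, 0.502, -0.031, -0.113, -0.119]
```

{"api": "drive_tool", "payload": {
  "steps": [
    [87,-0.901,-0.678,0.346,-0.032,-0.113,-0.118],
    [87,-0.901,-0.678,0.346,-0.032,-0.113,-0.118],
    [87,-0.901,-0.678,0.346,-0.032,-0.113,-0.118],
    [87,-0.901,-0.678,0.346,-0.032,-0.113,-0.118]
  ]
}}

```text
time_s: 0.5
position: [0.2789, 0.4733, 0.1786]
tcp_rot: [[-0.973, 0.155, 0.171], [0.157, 0.988, -0.002], [-0.169, 0.025, -0.985]]
force: [-0.9, 0.3, -0.0]
opening: 0.998
grasp_force: 0.0
```

{"api": "drive_tool", "payload": {
  "steps": [
    [87,-0.699,-0.84,0.446,-0.032,-0.114,-0.118],
    [87,-0.699,-0.84,0.446,-0.032,-0.114,-0.118],
    [87,-0.699,-0.84,0.446,-0.032,-0.114,-0.118],
    [87,-0.699,-0.84,0.446,-0.032,-0.114,-0.118]
  ]
}}

```text
time_s: 0.9
position: [0.3554, 0.3626, 0.1377]
tcp_rot: [[-0.941, -0.026, 0.339], [-0.014, 0.999, 0.036], [-0.339, 0.029, -0.94]]
force: [-0.8, 0.7, 0.2]
opening: 1.005
grasp_force: 0.0
```

{"api": "drive_tool", "payload": {
  "steps": [
    [87,-0.457,-0.966,0.502,-0.031,-0.113,-0.119],
    [87,-0.457,-0.966,0.502,-0.031,-0.113,-0.119],
    [87,-0.457,-0.966,0.502,-0.031,-0.113,-0.119],
    [87,-0.457,-0.966,0.502,-0.031,-0.113,-0.119],
    [87,-0.457,-0.966,0.502,-0.031,-0.113,-0.119]
  ]
}}

```text
time_s: 1.4
position: [0.4421, 0.2634, 0.1218]
tcp_rot: [[-0.864, -0.209, 0.458], [-0.186, 0.978, 0.097], [-0.468, -0.002, -0.884]]
force: [0.1, -0.4, 0.4]
opening: 0.999
grasp_force: 0.0
```

```bash
python3 - <<'E'
from h import *
for v in ([-0.901, -0.678, 0.346, -0.032, -0.113, -0.118],[-0.699, -0.84, 0.446, -0.032, -0.114, -0.118],[-0.457, -0.966, 0.502, -0.031, -0.113, -0.119]):done(v)
R,p=cmd();s=read_state();print(p,s['position'],s['time_s']);print(R);print(s['tcp_rot'])
c=optics.capture('wrist');np.save('pics/w1.npy',c,allow_pickle=True);cv2.imwrite('pics/w1.png',c['color'])
print(proj(c,[[.471,.263,.028],s['position']]))
E
```

```text
[0.43127592 0.25438083 0.09835296] [0.44213966 0.2633652  0.12180881] 1.4
[[-8.46524293e-01 -2.11346159e-01  4.88599451e-01]
 [-1.83193672e-01  9.77411232e-01  1.05391473e-01]
 [-4.99836674e-01 -2.91884956e-04 -8.66119630e-01]]
[[-0.86381525 -0.20921728  0.45831358]
 [-0.18561011  0.97786777  0.09655832]
 [-0.46837175 -0.00165909 -0.88352994]]
[[317.44325555 177.96079074]
 [323.71463129 239.75952516]]
```

View pics/w1.png

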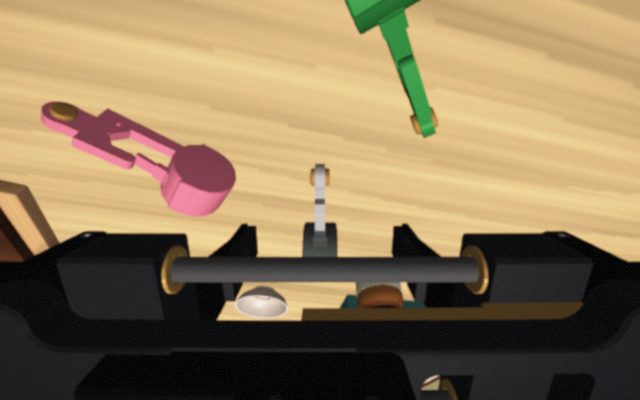

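The wrist view shows the stud at (320,177), against a prediction of (317.4,178). The plate runs straight up the picture at column 320, so the yaw is right and the stud is about 1 mm off. I'll check whether the arm has reached its commanded pose.

{"api": "drive_tool", "payload": {
  "steps": [
    [87,0,0,0,0,0,0],
    [87,0,0,0,0,0,0]
  ]
}}

```text
time_s: 1.65
position: [0.4416, 0.2635, 0.1219]
tcp_rot: [[-0.863, -0.21, 0.459], [-0.187, 0.978, 0.095], [-0.468, -0.004, -0.884]]
force: [0.6, -0.0, -0.2]
opening: 0.995
grasp_force: 0.0
```

```bash
python3 - <<'E'
from h import *
R,p=cmd();s=read_state();print(p,s['position'],s['time_s'],Ro.from_matrix(R.T@s['tcp_rot']).as_rotvec(degrees=True))
c=optics.capture('wrist');np.save('pics/w2.npy',c,allow_pickle=True);w=load('pics/w1.npy')
hsv=cv2.cvtColor(c['color'],cv2.COLOR_BGR2HSV)
print(proj(c,[[.471,.263,.028]]),onz(w,(320,177),.028),ray(c,(320,177)))
cv2.imwrite('pics/w2c.png',crop(c['color'],240,110,160,120,5))
E
```

```text
[0.43127592 0.25438083 0.09835296] [0.44162246 0.26351563 0.1218634 ] 1.65 [ 0.2091087   2.06626811 -0.03169404]
[[317.37493689 178.29125023]] [0.46930253 0.26515468 0.028     ] (array([0.30083217, 0.23412703, 0.2289885 ]), array([ 0.63697696,  0.11754627, -0.76186825]))
```

View pics/w2c.png

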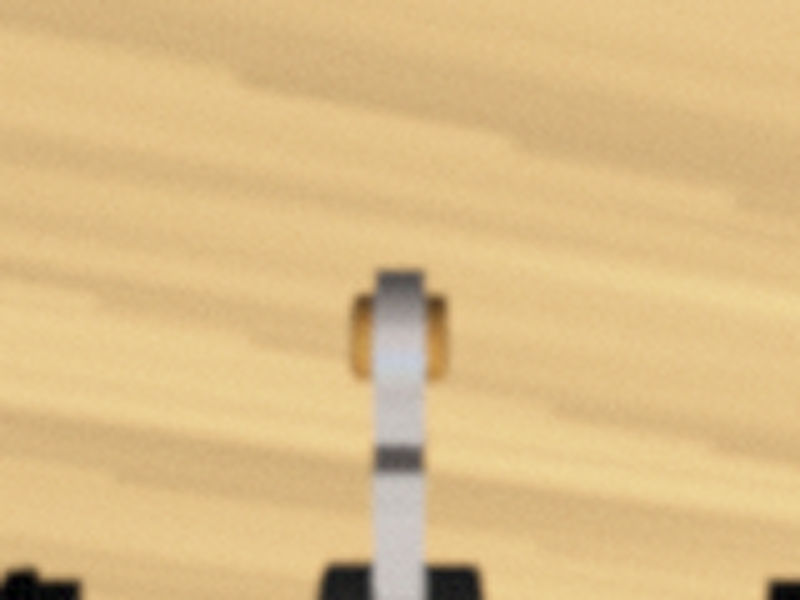

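Calls stop at the pose actually reached, so I'll plan from the measured pose. The stud is at crop (400,337), which is image (320,177.4), and the plate is aligned with the tool. Wrist and side views agree on a stud position of about (0.469, 0.2655, 0.028).

```bash
cat >> h.py <<'E'
def cmd(): s=read_state();return np.array(s['tcp_rot']),np.array(s['position'])
def done(v): pass
E
python3 - <<'E'
from h import *
R=tool(12.2,30);s=np.array([.469,.2655,.028]);h=tip(R,s+.0025*R[:,0]+.003*R[:,2]);print(h)
Rc,pc=cmd()
print(num(R,h-.05*R[:,2],Rc,pc),num(R,h,Rc,pc))
E
```

```text
[0.47748879 0.26733534 0.00795725]
[ 0.192 -0.033  0.564 -0.002 -0.024  0.001] [ 0.177 -0.032  0.981 -0.002 -0.024  0.001]
```

{"api": "drive_tool", "payload": {
  "steps": [
    [60,0.192,-0.033,0.564,-0.002,-0.024,0.001],
    [50,0.192,-0.033,0.564,-0.002,-0.024,0.001],
    [50,0.185,-0.033,0.7,-0.002,-0.024,0.001],
    [50,0.18,-0.032,0.84,-0.002,-0.024,0.001],
    [50,0.177,-0.032,0.981,-0.002,-0.024,0.001],
    [50,0.177,-0.032,0.981,-0.002,-0.024,0.001]
  ]
}}

```text
time_s: 2.3
position: [0.5058, 0.287, 0.0475]
tcp_rot: [[-0.882, -0.206, 0.424], [-0.19, 0.978, 0.081], [-0.431, -0.009, -0.902]]
force: [-0.0, -0.2, -0.6]
opening: 0.6
grasp_force: 0.0
```

```bash
python3 - <<'E'
from h import *
c=optics.capture('wrist');cv2.imwrite('pics/w3.png',crop(c['color'],200,100,240,160,3));s=read_state();print(s['position'],s['force'],s['opening'])
a=optics.capture('side');cv2.imwrite('pics/w3s.png',crop(a['color'],240,150,100,70,8))
E
```

```text
[0.50518411 0.28641267 0.04738743] [-1.20584748e-05  2.24857968e-01  3.47239570e-01] 0.590410554050508
```

View pics/w3s.png

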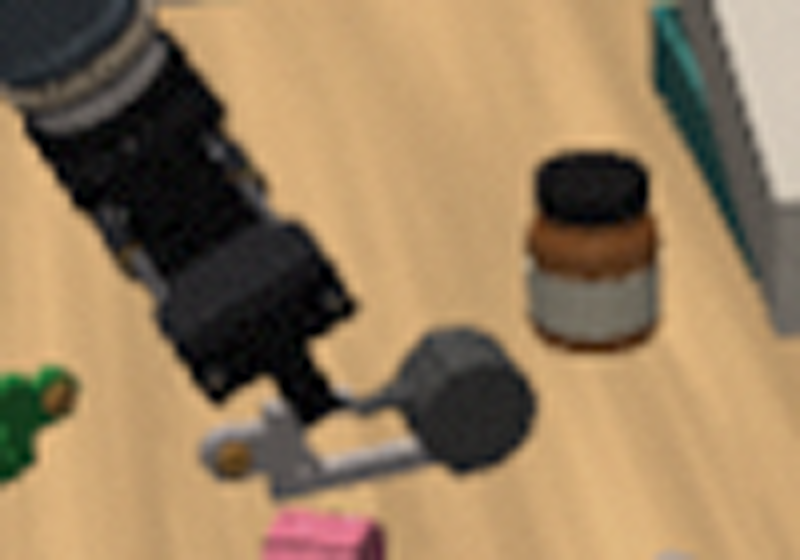

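```bash
python3 - <<'E'
from h import *
s=read_state();print(np.round(s['joint_positions'],2),s['position'],s['time_s']);print([a for a in dir(bot) if a[0]!='_'])
E
```

```text
[ 20.84  39.82 114.44 -81.94   4.39  -0.2 ] [0.50445093 0.2859854  0.0476949 ] 2.4
['PlanningError', 'hold_point_z']
```

A 30° lean at this low, near spot runs into the joint 4/5 limits (j5 near 0, j4 at -82). I'll pick upright instead and lean later, up at the press, where the arm has room.

```bash
python3 - <<'E'
from h import *
R=tool(12.2,0);s=np.array([.469,.2655,.028]);h=tip(R,s+.002*R[:,0]+.003*R[:,2]);print(h)
Rc,pc=cmd();print(num(Rc,pc+[0,0,.06],Rc,pc),num(R,h+[0,0,.09],Rc,pc))
E
```

```text
[0.46704517 0.26507735 0.0063    ]
[-0.215 -0.005 -0.451  0.     0.     0.   ] [ 0.134 -0.11  -0.511 -0.007  0.296 -0.002]
```

{"api": "drive_tool", "payload": {
  "steps": [
    [50,-0.215,-0.005,-0.451,0,0.08,0],
    [50,0.13,-0.11,-0.511,-0.007,0.296,-0.002],
    [50,0.13,-0.11,-0.511,-0.007,0.296,-0.002],
    [50,0.13,-0.11,-0.511,-0.007,0.296,-0.002],
    [50,0.13,-0.11,-0.511,-0.007,0.296,-0.002],
    [50,0.13,-0.11,-0.511,-0.007,0.296,-0.002]
  ]
}}

```text
time_s: 3.0
position: [0.4644, 0.2631, 0.0967]
tcp_rot: [[-0.972, -0.193, 0.135], [-0.197, 0.98, -0.023], [-0.128, -0.049, -0.991]]
force: [0.3, -1.5, -0.9]
opening: 0.571
grasp_force: 0.0
```

```bash
python3 - <<'E'
from h import *
R=tool(12.2,0);s=np.array([.469,.2655,.028]);h=tip(R,s+.002*R[:,0]+.003*R[:,2])
Rc,pc=cmd();st=read_state();print(pc,np.round(st['joint_positions'],1),Ro.from_matrix(R.T@Rc).as_rotvec(degrees=True));print(num(R,h+[0,0,.03],Rc,pc),num(R,h,Rc,pc))
c=optics.capture('wrist');cv2.imwrite('pics/w4.png',c['color']);print(proj(c,[s]),c['tvec'],c['rvec']);np.save('pics/w4.npy',c,allow_pickle=True)
E
```

```text
[0.46439344 0.26314874 0.09674609] [ 19.8  32.7 106.1  -6.8  34.5 -76.1] [ 2.88118677 -7.32130441  0.90321244]
[ 0.04   0.036  0.502 -0.034  0.085 -0.011] [ 0.072  0.049  0.749 -0.034  0.085 -0.011]
[[329.36616041 201.6857942 ]] [-0.1641439  -0.47755736  0.07092103] [-1.77687198 -2.18252226 -0.40860422]
```

View pics/w4.png

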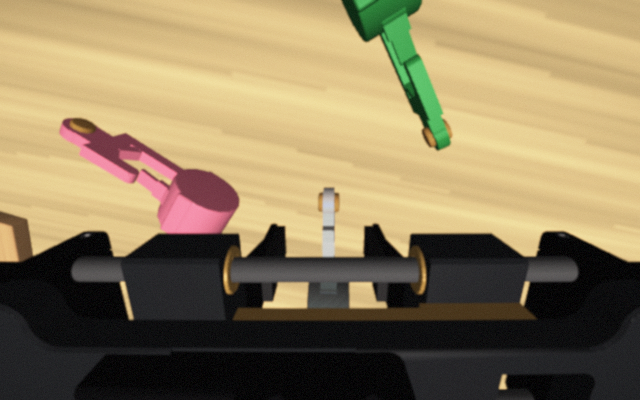

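The stud is at (329,202), matching the predicted (329.4,201.7). Descending.

{"api": "drive_tool", "payload": {
  "steps": [
    [50,0.04,0.036,0.35,-0.034,0.085,-0.011],
    [50,0.04,0.036,0.502,-0.034,0.085,-0.011],
    [50,0.072,0.049,0.6,-0.034,0.085,-0.011],
    [50,0.072,0.049,0.7,-0.034,0.085,-0.011],
    [50,0.072,0.049,0.749,-0.034,0.085,-0.011],
    [50,0.072,0.049,0.749,-0.034,0.085,-0.011]
  ]
}}

```text
time_s: 3.65
position: [0.4718, 0.2647, 0.0054]
tcp_rot: [[-0.978, -0.21, 0.008], [-0.21, 0.978, -0.001], [-0.008, -0.003, -1.0]]
force: [-0.7, -0.3, 0.3]
opening: 0.576
grasp_force: 0.0
```

```bash
python3 - <<'E'
from h import *
R=tool(12.2,0);s=np.array([.469,.2655,.028]);h=tip(R,s+.002*R[:,0]+.003*R[:,2])
Rc,pc=cmd();st=read_state();print(pc,h,np.round(st['joint_positions'],1),Ro.from_matrix(R.T@Rc).as_rotvec(degrees=True),st['force'],num(R,h,Rc,pc))
E
```

```text
[0.47176556 0.26472886 0.00536986] [0.46704517 0.26507735 0.0063    ] [ 17.6  43.6 102.8  -0.4  33.2 -84.2] [ 0.15194403 -0.46220864  0.10222349] [-0.74626209 -0.28797469  0.25951418] [ 0.038  0.011 -0.008 -0.002  0.005 -0.001]
```

{"api": "drive_tool", "payload": {
  "steps": [
    [40,0.038,0.01,-0.008,-0.002,0.005,0],
    [30,0.038,0.01,-0.008,-0.002,0.005,0],
    [0,0.038,0.01,-0.008,-0.002,0.005,0],
    [0,0.038,0.01,-0.008,-0.002,0.005,0],
    [0,0.038,0.01,-0.008,-0.002,0.005,0],
    [0,0.038,0.01,-0.008,-0.002,0.005,0],
    [0,0.038,0.01,-0.008,-0.002,0.005,0],
    [0,0.038,0.01,-0.008,-0.002,0.005,0]
  ]
}}

```text
time_s: 4.45
position: [0.468, 0.265, 0.007]
tcp_rot: [[-0.978, -0.209, 0.002], [-0.209, 0.978, 0.001], [-0.002, 0.001, -1.0]]
force: [-0.1, -0.3, 4.0]
opening: 0.181
grasp_force: 29.9
```

```bash
python3 - <<'E'
from h import *
st=read_state();print(st['position'],st['opening']*87,st['grasp_force'],st['force'])
E
```

```text
[0.46802394 0.26500277 0.00696269] 15.763432572829014 29.850135818123817 [-0.10336374 -0.3394921   4.01949908]
```

{"api": "drive_tool", "payload": {
  "steps": [
    [0,0,0,-0.1,0,0,0],
    [0,0,0,-0.3,0,0,0],
    [0,0,0,-0.5,0,0,0],
    [0,0,0,-0.7,0,0,0],
    [0,0,0,-0.9,0,0,0],
    [0,0,0,-1,0,0,0],
    [0,0,0,-1,0,0,0]
  ]
}}

```text
time_s: 5.15
position: [0.4669, 0.2648, 0.1273]
tcp_rot: [[-0.978, -0.209, 0.001], [-0.209, 0.978, 0.001], [-0.001, 0.001, -1.0]]
force: [0.3, 0.3, -7.9]
opening: 0.176
grasp_force: 29.8
```

{"api": "drive_tool", "payload": {
  "steps": [
    [0,0,0,-0.1,0,0,0],
    [0,0,0,-0.3,0,0,0],
    [0,0,0,-0.5,0,0,0],
    [0,0,0,-0.7,0,0,0],
    [0,0,0,-0.9,0,0,0],
    [0,0,0,-1,0,0,0],
    [0,0,0,-1,0,0,0]
  ]
}}

```text
time_s: 5.85
position: [0.4685, 0.2651, 0.2478]
tcp_rot: [[-0.978, -0.209, 0.004], [-0.209, 0.978, 0.002], [-0.005, 0.001, -1.0]]
force: [0.6, -0.5, -7.4]
opening: 0.181
grasp_force: 29.8
```

```bash
python3 - <<'E'
from h import *
R=tool(-5,30)
Rc,pc=cmd();st=read_state();print(pc,np.round(st['joint_positions'],1),st['grasp_force'],st['force'],st['moment'],st['time_s'])
for r in plan(R,tip(R,np.array([.44,0.03,.32]))):print(r)
a=optics.capture('side');np.save('pics/s5.npy',a,allow_pickle=True);u=proj(a,[pc])[0].astype(int);print(u)
cv2.imwrite('pics/s5.png',crop(a['color'],u[0]-60,u[1]-45,130,100,6))
E
```

```text
[0.46849984 0.26507465 0.24779529] [ 17.6  21.7  93.    0.   65.  -84.5] 29.785997676444822 [ 0.5798983  -0.52712444 -7.43979992] [0.022658   0.11528696 0.01698203] 5.85
[0.282, -0.944, -0.236, 0.026, -0.172, 0.097]
[0.08, -0.98, -0.245, 0.027, -0.172, 0.097]
[263 149]
```

View pics/s5.png

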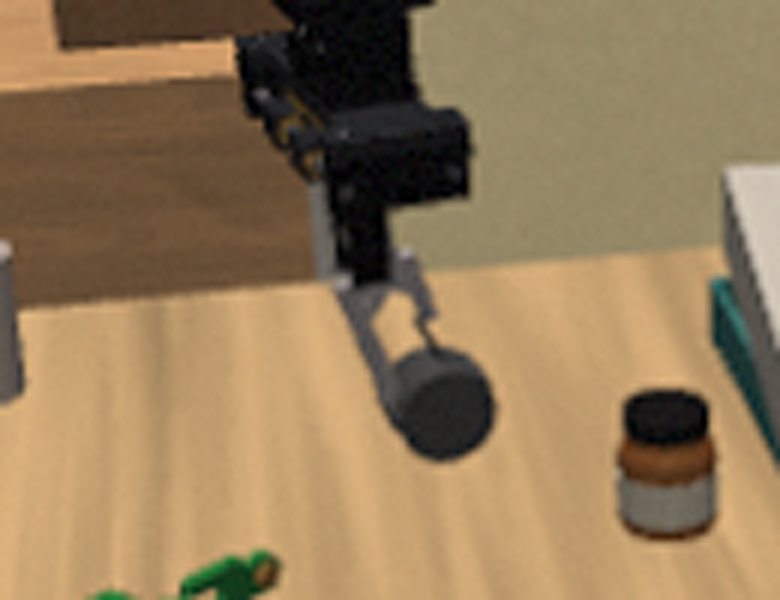

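The hook is firmly held and has lifted clear. It leans about 35° off plumb, with the cast at crop (440,400) and the mouth facing away from the robot. I'll carry it towards the press and lean the hand back.

{"api": "drive_tool", "payload": {
  "steps": [
    [0,0.04,-0.15,-0.04,0.005,-0.03,0.016],
    [0,0.1,-0.35,-0.09,0.01,-0.07,0.035],
    [0,0.17,-0.58,-0.15,0.016,-0.105,0.06],
    [0,0.23,-0.78,-0.2,0.022,-0.14,0.08],
    [0,0.282,-0.944,-0.236,0.026,-0.172,0.097],
    [0,0.282,-0.944,-0.236,0.026,-0.172,0.097]
  ]
}}

```text
time_s: 6.5
position: [0.4542, 0.1445, 0.2726]
tcp_rot: [[-0.966, -0.059, 0.252], [-0.063, 0.998, -0.005], [-0.251, -0.021, -0.968]]
force: [0.5, -0.1, -6.6]
opening: 0.184
grasp_force: 29.9
```

{"api": "drive_tool", "payload": {
  "steps": [
    [0,0.02,-0.16,-0.04,0.005,-0.03,0.016],
    [0,0.03,-0.36,-0.09,0.01,-0.07,0.035],
    [0,0.05,-0.6,-0.15,0.016,-0.105,0.06],
    [0,0.06,-0.8,-0.2,0.022,-0.14,0.08],
    [0,0.08,-0.94,-0.235,0.026,-0.165,0.093],
    [0,0.08,-0.98,-0.245,0.027,-0.172,0.097],
    [0,0.08,-0.98,-0.245,0.027,-0.172,0.097]
  ]
}}

```text
time_s: 7.2
position: [0.4469, 0.0291, 0.3013]
tcp_rot: [[-0.867, 0.088, 0.491], [0.077, 0.996, -0.043], [-0.493, 0.001, -0.87]]
force: [0.2, 0.2, -7.3]
opening: 0.177
grasp_force: 30.3
```

```bash
cat >> h.py <<'E'
def hookangle(tag,show=False):
    "lean of the hook from the dark cast weight in the side view, in the tool's swing plane (deg from plumb, + = weight ahead)"
    R,p=cmd();a=optics.capture('side');np.save(f'pics/{tag}.npy',a,allow_pickle=True)
    st=p-R[:,2]*bot.hold_point_z;f=np.cross(R[:,1],[0,0,1]);f/=np.linalg.norm(f)
    img=a['color'].astype(int);best=[]
    for th in np.arange(-40,100,2.):
        t=np.radians(th);u=f*np.sin(t)+np.array([0,0,-np.cos(t)])
        X=np.array([st+u*d+R[:,1]*w*-1 for d in (.105,.112,.12,.128,.135) for w in (.0,.019)]);q=np.round(proj(a,X)).astype(int)
        best.append((np.mean([img[v,x].max() for x,v in q]),th))
    best.sort();return best[:6],f
def rep():
    R,p=cmd();s=read_state();print('t',s['time_s'],'p',p.round(4),'lean',np.degrees(np.arctan2(np.hypot(R[0,2],R[1,2]),-R[2,2])).round(1),'yaw',np.degrees(np.arctan2(-R[0,1],R[1,1])).round(1),'open',round(s['opening']*87,2),'gf',s['grasp_force'],'F',np.round(s['force'],1),'M',np.round(s['moment'],2),'q',np.round(s['joint_positions'],1));return R,p
E
python3 - <<'E'
from h import *
rep();print(hookangle('s6'))
a=load('pics/s6.npy');R,p=cmd();st=p-R[:,2]*bot.hold_point_z
u=proj(a,[st])[0].astype(int);print(u)
E
```

```text
t 7.2 p [0.4469 0.0291 0.3013] lean 29.5 yaw -5.1 open 15.37 gf 30.285057798027992 F [ 0.2  0.2 -7.3] M [ 0.16  1.37 -0.01] q [ -13.6   -0.3  120.4    8.2   30.9 -104.5]
([(np.float64(40.0), np.float64(30.0)), (np.float64(40.5), np.float64(34.0)), (np.float64(43.5), np.float64(38.0)), (np.float64(44.0), np.float64(32.0)), (np.float64(44.5), np.float64(28.0)), (np.float64(45.3), np.float64(36.0))], array([ 0.99607876, -0.08847088,  0.        ]))
[257 159]
```

{"api": "drive_tool", "payload": {
  "steps": [
    [16,0,0,0,0,0,0],
    [16,0,0,0,0,0,0]
  ]
}}

```text
time_s: 7.45
position: [0.4487, 0.0297, 0.3027]
tcp_rot: [[-0.865, 0.086, 0.495], [0.074, 0.996, -0.043], [-0.497, -0.0, -0.868]]
force: [1.3, -0.3, -7.2]
opening: 0.181
grasp_force: 25.3
```

{"api": "drive_tool", "payload": {
  "steps": [
    [16.4,0,0,0,0,0,0],
    [16.4,0,0,0,0,0,0]
  ]
}}

```text
time_s: 7.65
position: [0.4493, 0.0292, 0.3034]
tcp_rot: [[-0.863, 0.087, 0.497], [0.075, 0.996, -0.044], [-0.499, -0.001, -0.867]]
force: [-0.0, 1.0, -7.4]
opening: 0.192
grasp_force: 10.1
```

{"api": "drive_tool", "payload": {
  "steps": [
    [16.45,0,0,0,0,0,0],
    [16.45,0,0,0,0,0,0],
    [16.45,0,0,0,0,0,0]
  ]
}}

```text
time_s: 7.95
position: [0.4481, 0.0291, 0.3027]
tcp_rot: [[-0.864, 0.088, 0.495], [0.076, 0.996, -0.044], [-0.497, -0.001, -0.868]]
force: [-0.6, -0.9, -7.8]
opening: 0.191
grasp_force: 9.0
```

```bash
python3 - <<'E'
from h import *
rep();print(hookangle('s7'))
E
```

```text
t 7.95 p [0.4481 0.0291 0.3027] lean 29.8 yaw -5.0 open 16.57 gf 8.990183626301587 F [-0.6 -0.9 -7.8] M [0.1  0.9  0.03] q [ -13.6   -0.4  120.3    8.3   30.8 -104.6]
([(np.float64(40.1), np.float64(-4.0)), (np.float64(40.2), np.float64(2.0)), (np.float64(40.4), np.float64(-6.0)), (np.float64(40.8), np.float64(0.0)), (np.float64(40.9), np.float64(-2.0)), (np.float64(42.8), np.float64(-8.0))], array([ 0.99616327, -0.0875142 ,  0.        ]))
```

The hook now hangs near plumb at about 9 N. I'll ease slightly further with a small jog.

{"api": "drive_tool", "payload": {
  "steps": [
    [16.48,0,0,0,0,0,0],
    [16.5,-0.043,0,0.025,0,0,0],
    [16.5,0,0,0,0,0,0],
    [16.5,0,0,0,0,0,0],
    [16.5,0,0,0,0,0,0],
    [16.5,0,0,0,0,0,0]
  ]
}}

```text
time_s: 8.6
position: [0.448, 0.0291, 0.3027]
tcp_rot: [[-0.864, 0.087, 0.495], [0.076, 0.996, -0.044], [-0.497, -0.001, -0.868]]
force: [-0.1, -0.2, -7.8]
opening: 0.19
grasp_force: 8.6
```

```bash
python3 - <<'E'
from h import *
R,p=rep();print(hookangle('s8'))
a=load('pics/s8.npy')['color'];w=optics.capture('wrist');np.save('pics/w8.npy',w,allow_pickle=True)
u=proj(load('pics/s8.npy'),[p])[0].astype(int);print(u)
A=crop(a,u[0]-40,u[1]-40,80,100,5);B=cv2.resize(w['color'],None,fx=.6,fy=.6);m=np.zeros((500,800,3),np.uint8);m[:500,:400]=A;m[:240,400:784]=B;cv2.imwrite('pics/m8.png',m)
E
```

```text
t 8.6 p [0.448  0.0291 0.3027] lean 29.8 yaw -5.0 open 16.51 gf 8.596060615964234 F [-0.1 -0.2 -7.8] M [ 0.16  0.91 -0.03] q [ -13.6   -0.4  120.3    8.3   30.8 -104.6]
([(np.float64(39.8), np.float64(4.0)), (np.float64(39.9), np.float64(0.0)), (np.float64(40.7), np.float64(-4.0)), (np.float64(41.0), np.float64(2.0)), (np.float64(41.2), np.float64(-6.0)), (np.float64(42.2), np.float64(-2.0))], array([ 0.99616739, -0.0874673 ,  0.        ]))
[261 164]
```

View pics/m8.png

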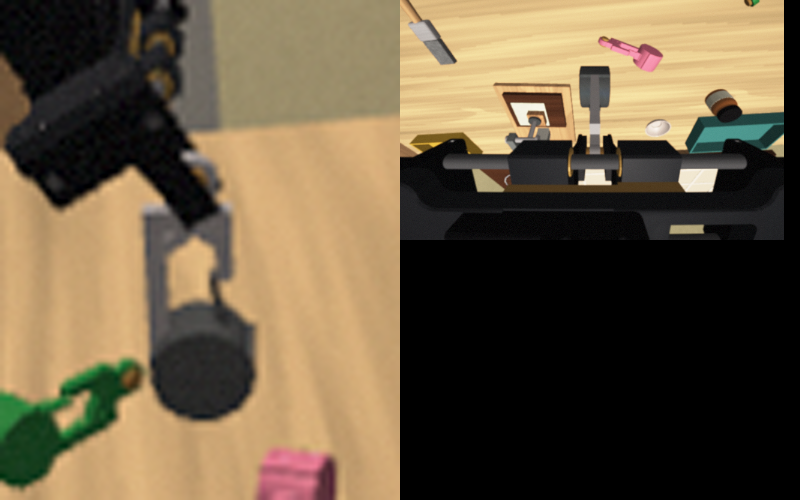

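The hook hangs plumb: the ring is at crop (197,177), directly over the cast centre at (203,365), with the mouth and latch facing the press. I'll grip firmly again and compute where the stud ended up on the pads.

{"api": "drive_tool", "payload": {
  "steps": [
    [16.5,0,0,0,0,0,0],
    [16.5,0,0,0,0,0,0],
    [0,0,0,0,0,0,0],
    [0,0,0,0,0,0,0],
    [0,0,0,0,0,0,0],
    [0,0,0,0,0,0,0]
  ]
}}

```text
time_s: 9.3
position: [0.4485, 0.0289, 0.3029]
tcp_rot: [[-0.864, 0.088, 0.496], [0.076, 0.996, -0.044], [-0.498, -0.001, -0.867]]
force: [-0.4, -0.5, -7.3]
opening: 0.182
grasp_force: 29.8
```

```bash
python3 - <<'E'
from h import *
R,p=rep();a=load('pics/s8.npy')
def plane(px,off):
    o,v=ray(a,px);n=R[:,1];return o+v*(n@(p+off*n-o))/(n@v)
cr=lambda x,y:(221+x/5-.4,124+y/5-.4)
f=np.cross(R[:,1],[0,0,1])
for nm,q,off in [('stud ring',(197,177),-.005),('ring right',(219,188),-.005),('ring top',(193,153),-.005),('backtop',(143,207),-.005),('nosetip',(224,277),-.005),('nose right top',(231,207),-.005),('cast bottom',(202,418),-.02),('cast right',(256,362),-.02),('cast left',(150,365),-.02)]:
    X=plane(cr(*q),off)-p;print(nm,'tool',(R.T@X*1e3).round(1),'fwd',(f@X*1e3).round(1),'up',(X[2]*1e3).round(1))
h=load('pics/s8.npy')['range_z']
E
```

```text
t 9.3 p [0.4485 0.0289 0.3029] lean 29.9 yaw -5.0 open 15.8 gf 29.831285622276482 F [-0.4 -0.5 -7.3] M [ 0.11  0.93 -0.03] q [ -13.6   -0.4  120.3    8.3   30.8 -104.6]
stud ring tool [ -6.1  -5.  -18.5] fwd -4.0 up 19.1
ring right tool [-12.1  -5.   -6.8] fwd 7.1 up 11.9
ring top tool [-12.2  -5.  -31.1] fwd -4.9 up 33.0
backtop tool [ 27.7  -5.  -19.9] fwd -33.9 up 3.5
nosetip tool [15.7 -5.  38.8] fwd 5.8 up -41.5
nose right top tool [-11.1  -5.    6. ] fwd 12.6 up 0.4
cast bottom tool [ 71.4 -20.   99. ] fwd -12.7 up -121.4
cast right tool [ 26.5 -20.   85.9] fwd 19.8 up -87.7
cast left tool [ 75.4 -20.   54.8] fwd -38.1 up -85.0
```

```bash
python3 - <<'E'
from h import *
def cloud(c):
    k,d=K(c);R,t=pose(c);z=c['range_z'];v,u=np.nonzero(z>0);q=cv2.undistortPoints(np.c_[u,v].astype(float)[:,None],k,d)[:,0]
    return (np.c_[q,np.ones(len(q))]*z[v,u][:,None]-t)@R, np.c_[u,v]
for f in('top0','side0','s8','w8'):
    P,uv=cloud(load(f'pics/{f}.npy'))
    m=(abs(P[:,0]-.586)<.02)&(P[:,1]>-.152)&(P[:,1]<-.122)&(abs(P[:,2]-.188)<.02)
    print(f,m.sum(),P[m].mean(0).round(4) if m.any() else '',P[m].std(0).round(4) if m.any() else '',uv[m].min(0) if m.any() else '',uv[m].max(0) if m.any() else '')
    m=(abs(P[:,0]-.61)<.15)&(abs(P[:,1]+.14)<.2)&(abs(P[:,2]-.4)<.03)
    if m.any():
        Q=P[m];print('  bar n',m.sum(),Q.min(0).round(3),Q.max(0).round(3))
        b=Q[(abs(Q[:,2]-.408)<.006)&(abs(Q[:,1]+.14)<.1)]
        if len(b)>20: print('  bartop x by y',[(y,np.percentile(b[abs(b[:,1]-y)<.015,0],5).round(4)) for y in(-.22,-.18,-.14,-.1,-.06) if (abs(b[:,1]-y)<.015).sum()>3])
c=load('pics/w8.npy');print(proj(c,[[.586,-.1375,.188]]))
cv2.imwrite('pics/w8c.png',np.hstack([crop(c['color'],160,180,100,75,4),crop(load('pics/s8.npy')['color'],300,200,100,75,4)]))
E
```

```text
top0 36 [ 0.5849 -0.1372  0.1917] [0.0035 0.0081 0.0032] [361 198] [369 203]
  bar n 2343 [ 0.578 -0.273  0.37 ] [ 0.76  -0.033  0.416]
  bartop x by y [(-0.22, np.float64(0.5849)), (-0.18, np.float64(0.5954)), (-0.14, np.float64(0.5943)), (-0.1, np.float64(0.5977)), (-0.06, np.float64(0.6026))]
side0 29 [ 0.5823 -0.1351  0.1932] [0.0034 0.0081 0.0017] [322 223] [326 229]
  bar n 2573 [ 0.575 -0.277  0.37 ] [ 0.76  -0.035  0.41 ]
  bartop x by y [(-0.22, np.float64(0.5823)), (-0.18, np.float64(0.5929)), (-0.14, np.float64(0.5914)), (-0.1, np.float64(0.5954)), (-0.06, np.float64(0.6))]
s8 29 [ 0.5824 -0.1347  0.193 ] [0.0033 0.0075 0.0015] [322 223] [326 229]
  bar n 2575 [ 0.576 -0.277  0.37 ] [ 0.76  -0.037  0.41 ]
  bartop x by y [(-0.22, np.float64(0.5817)), (-0.18, np.float64(0.5933)), (-0.14, np.float64(0.5906)), (-0.1, np.float64(0.5955)), (-0.06, np.float64(0.5999))]
w8 135 [ 0.5794 -0.139   0.1892] [0.0017 0.009  0.0026] [195 228] [219 236]
[[208.78949057 233.49970585]]
```

The pin centre, from the depth of three views, is about (0.584, -0.138, 0.188). The stud sits at forward -8, up +19.5 mm from the TCP. Next I'll square up in front of the press.

```bash
cat >> h.py <<'E'
YAW=-5.5;PIN=np.array([.584,-.138,.188])
def tgt(zp,h,so=(-.008,.0195),lean=30):
    "tool pose that puts the pin at hook z=zp, h below the stud"
    R=tool(YAW,lean);f=np.array([np.cos(np.radians(YAW)),np.sin(np.radians(YAW)),0]);return R,PIN-f*zp+[0,0,h]-f*so[0]-[0,0,so[1]]
def go(zp,h,**k):
    Rc,pc=cmd();R,p=tgt(zp,h,**k);print(zp,h,'->',p.round(4),num(R,p,Rc,pc).tolist())
E
python3 - <<'E'
from h import *
R,p=tgt(.12,.10)
for r in plan(R,p):print(r)
E
```

```text
[-0.064, -0.64, 0.203, 0.001, -0.001, 0.002]
[-0.066, -0.639, 0.204, 0.001, -0.001, 0.003]
```

{"api": "drive_tool", "payload": {
  "steps": [
    [0,-0.01,-0.1,0.03,0,0,0],
    [0,-0.02,-0.25,0.08,0,0,0],
    [0,-0.04,-0.45,0.14,0,0,0],
    [0,-0.06,-0.64,0.2,0.001,-0.001,0.002],
    [0,-0.08,-0.8,0.26,0.001,-0.001,0.003],
    [0,-0.1,-0.95,0.32,0.002,-0.001,0.004],
    [0,-0.12,-1,0.37,0.002,-0.001,0.005]
  ]
}}

```text
time_s: 10.0
position: [0.4735, -0.0964, 0.272]
tcp_rot: [[-0.861, 0.098, 0.498], [0.084, 0.995, -0.051], [-0.501, -0.002, -0.866]]
force: [0.4, -2.1, -7.8]
opening: 0.182
grasp_force: 29.9
```

```bash
python3 - <<'E'
from h import *
rep();print(hookangle('s9'));go(.12,.10);go(.045,.07)
E
```

```text
t 10.0 p [ 0.4735 -0.0964  0.272 ] lean 30.1 yaw -5.6 open 15.79 gf 29.852486572635826 F [ 0.4 -2.1 -7.8] M [ 0.08  0.82 -0.  ] q [ -33.7    6.1  119.9   28.    29.9 -139.5]
([(np.float64(41.6), np.float64(-6.0)), (np.float64(42.3), np.float64(-2.0)), (np.float64(42.3), np.float64(6.0)), (np.float64(42.5), np.float64(4.0)), (np.float64(43.7), np.float64(-4.0)), (np.float64(43.7), np.float64(2.0))], array([ 0.99515634, -0.09830494,  0.        ]))
0.12 0.1 -> [ 0.4725 -0.1273  0.2685] [0.001, -0.257, 0.03, -0.002, 0.0, -0.001]
0.045 0.07 -> [ 0.5472 -0.1345  0.2385] [-0.415, -0.255, 0.559, -0.002, 0.0, -0.001]
```

{"api": "drive_tool", "payload": {
  "steps": [
    [0,0,-0.12,0.02,0,0,0],
    [0,0,-0.257,0.03,-0.002,0,-0.001],
    [0,-0.1,-0.257,0.16,-0.002,0,-0.001],
    [0,-0.2,-0.257,0.29,-0.002,0,-0.001],
    [0,-0.3,-0.256,0.42,-0.002,0,-0.001],
    [0,-0.38,-0.255,0.52,-0.002,0,-0.001],
    [0,-0.415,-0.255,0.559,-0.002,0,-0.001],
    [0,-0.415,-0.255,0.559,-0.002,0,-0.001]
  ]
}}

```text
time_s: 10.85
position: [0.5465, -0.131, 0.2382]
tcp_rot: [[-0.863, 0.091, 0.497], [0.08, 0.996, -0.044], [-0.499, 0.002, -0.867]]
force: [-0.0, 0.1, -6.7]
opening: 0.177
grasp_force: 29.8
```

```bash
python3 - <<'E'
from h import *
R,p=rep();print(hookangle('s10'));go(.045,.07);go(.02,.07);go(-.004,.07)
a=load('pics/s10.npy');u=proj(a,[p])[0].astype(int);print(u)
w=optics.capture('wrist');np.save('pics/w10.npy',w,allow_pickle=True)
A=crop(a['color'],270,170,100,100,5)
m=np.zeros((500,800,3),np.uint8);m[:,:500]=A;B=crop(w['color'],230,150,180,150,1.6);m[:B.shape[0],500:500+B.shape[1]]=B
cv2.imwrite('pics/m10.png',m);print(proj(a,[PIN+[.002,.0,0]]),)
E
```

```text
t 10.85 p [ 0.5465 -0.131   0.2382] lean 29.9 yaw -5.2 open 15.38 gf 29.846638661165343 F [-0.   0.1 -6.7] M [ 0.13  0.89 -0.01] q [ -32.2   16.3  112.9   30.2   27.  -141.2]
([(np.float64(42.1), np.float64(-4.0)), (np.float64(42.9), np.float64(-2.0)), (np.float64(43.0), np.float64(6.0)), (np.float64(43.7), np.float64(0.0)), (np.float64(43.8), np.float64(2.0)), (np.float64(44.5), np.float64(4.0))], array([ 0.99580733, -0.09147552,  0.        ]))
0.045 0.07 -> [ 0.5472 -0.1345  0.2385] [-0.015, -0.03, 0.005, 0.003, -0.001, 0.002]
0.02 0.07 -> [ 0.5721 -0.1368  0.2385] [-0.195, -0.031, 0.109, 0.003, -0.001, 0.002]
-0.004 0.07 -> [ 0.5959 -0.1392  0.2385] [-0.369, -0.031, 0.209, 0.003, -0.001, 0.002]
[309 211]
[[325.71099317 228.1070299 ]]
```

View pics/m10.png

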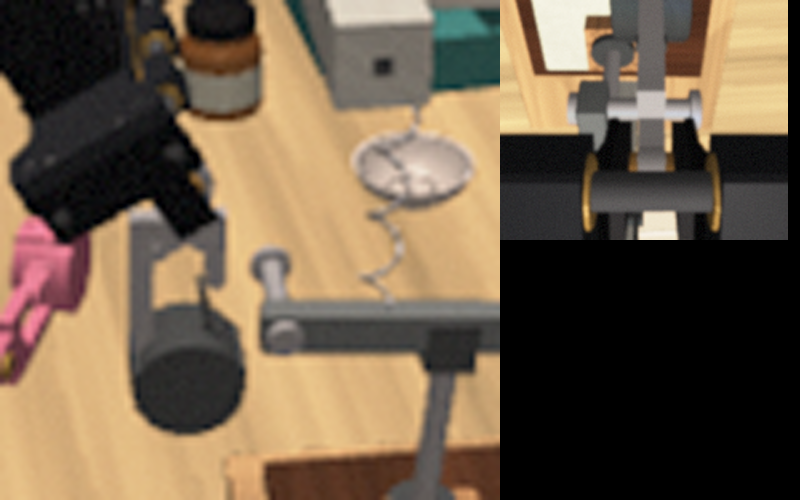

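The side crop shows the hook plumb, with its nose tip near (222,285) and cast bottom near (188,433). The pin runs from the collar (270,262) to the lever flank (278,300). The wrist crop shows the plate at column 650, between the flank (608) and the collar (690). I'll check the heights numerically.

```bash
python3 - <<'E'
from h import *
R,p=cmd();a=load('pics/s10.npy');f=np.cross(R[:,1],[0,0,1])
S=p-f*.008+[0,0,.0195];n=R[:,1]
cr=lambda q:(270+q[0]/5-.4,170+q[1]/5-.4)
def plane(q,off):
    o,v=ray(a,cr(q));return o+v*(n@(p+off*n-o))/(n@v)
for nm,q,off in[('nose tip',(220,285),-.005),('cast bottom',(188,433),-.02),('cast right',(243,375),-.02),('cast left',(132,375),-.02),('mouthplate top R',(222,208),-.005),('back top',(133,210),-.005),('latch top?',(203,275),-.005)]:
    X=plane(q,off)-S;print(nm,'z',(f@X*1e3).round(1),'x',(X[2]*1e3).round(1))
pm=lambda X:((proj(a,[X])[0]-[270,170]+.4)*5).round(0)
fp=np.array([np.cos(np.radians(YAW)),np.sin(np.radians(YAW)),0]);yp=np.array([-fp[1],fp[0],0])
print('proj stud',pm(S),'nose',pm(S+f*.015-[0,0,.06]-n*.005),'pin+24',pm(PIN+yp*.024),'pin-22',pm(PIN-yp*.022),'pinmid',pm(PIN),'castbot',pm(S-[0,0,.141]-n*.02))
E
```

```text
nose tip z 18.5 x -61.4
cast bottom z -0.9 x -142.4
cast right z 28.0 x -107.7
cast left z -28.3 x -102.2
mouthplate top R z 20.1 x -15.7
back top z -23.5 x -13.3
latch top? z 10.0 x -54.6
proj stud [179. 178.] nose [213. 283.] pin+24 [271. 267.] pin-22 [282. 318.] pinmid [277. 293.] castbot [190. 431.]
```

The hook model fits within 1–2 mm. Pin and mouth are level to within about 3 mm, so I'll raise 2 mm and push in.

{"api": "drive_tool", "payload": {
  "steps": [
    [0,-0.06,-0.01,0.015,0.002,0,0.001],
    [0,-0.12,-0.015,0.05,0.003,0,0.002],
    [0,-0.18,-0.015,0.083,0.003,0,0.002],
    [0,-0.23,-0.015,0.112,0.003,0,0.002],
    [0,-0.28,-0.015,0.14,0.003,0,0.002],
    [0,-0.33,-0.015,0.168,0.003,0,0.002],
    [0,-0.377,-0.015,0.195,0.003,0,0.002],
    [0,-0.377,-0.015,0.195,0.003,0,0.002]
  ]
}}

```text
time_s: 11.75
position: [0.5969, -0.1378, 0.2403]
tcp_rot: [[-0.863, 0.097, 0.496], [0.084, 0.995, -0.048], [-0.499, 0.0, -0.867]]
force: [-1.0, -0.3, -8.7]
opening: 0.178
grasp_force: 29.8
```

```bash
python3 - <<'E'
from h import *
R,p=rep();print(hookangle('s11'));go(-.004,.072);go(-.004,.062);go(-.004,.042);go(-.002,.0265)
f=np.cross(R[:,1],[0,0,1]);print('pin in hook z',(f@(PIN-(p-f*.008)))*1e3,'h',(p[2]+.0195-.189)*1e3)
E
```

```text
t 11.75 p [ 0.5969 -0.1378  0.2403] lean 29.9 yaw -5.6 open 15.49 gf 29.822280700645933 F [-1.  -0.3 -8.7] M [ 0.1   1.31 -0.  ] q [ -29.4   19.7  106.3   24.9   28.5 -133.1]
([(np.float64(44.8), np.float64(-6.0)), (np.float64(45.5), np.float64(-4.0)), (np.float64(47.0), np.float64(-8.0)), (np.float64(48.2), np.float64(-2.0)), (np.float64(49.0), np.float64(0.0)), (np.float64(51.0), np.float64(2.0))], array([ 0.99526654, -0.09718286,  0.        ]))
-0.004 0.072 -> [ 0.5959 -0.1392  0.2405] [0.002, -0.012, -0.004, -0.0, -0.001, -0.001]
-0.004 0.062 -> [ 0.5959 -0.1392  0.2305] [0.044, -0.012, 0.069, -0.0, -0.001, -0.001]
-0.004 0.042 -> [ 0.5959 -0.1392  0.2105] [0.127, -0.012, 0.213, -0.0, -0.001, -0.001]
-0.002 0.0265 -> [ 0.594 -0.139  0.195] [0.206, -0.012, 0.317, -0.0, -0.001, -0.001]
pin in hook z -4.858974939690483 h 70.84886652201644
```

```bash
cat >> h.py <<'E'
def castpos(a,S,f,n):
    "cast disc centre from the dark grey mask in a side picture, in hook-plane coordinates relative to S (fwd, up mm)"
    u=proj(a,[S-[0,0,.11]-n*.02])[0].astype(int);x0,y0=u-20;I=a['color'][y0:y0+40,x0:x0+40].astype(int)
    m=((I.max(2)<85)&(I.max(2)-I.min(2)<14)).astype(np.uint8);k,l,st,ce=cv2.connectedComponentsWithStats(m);i=1+np.argmax(st[1:,4])
    x,y,w,h,ar=st[i];out=[]
    for q in((x+w/2-.5,y+h-.5),(x+w-.5,y+h/2),(x-.5,y+h/2)):
        o,v=ray(a,(x0+q[0],y0+q[1]));X=o+v*(n@(S-.02*n-o))/(n@v)-S;out.append(((f@X)*1e3,X[2]*1e3))
    return np.round(out,1).tolist(),st[i].tolist()
E
python3 - <<'E'
from h import *
R,p=cmd();f=np.cross(R[:,1],[0,0,1]);n=R[:,1]
print('bottom,right,left')
print(castpos(load('pics/s10.npy'),np.array([.5465,-.131,.2382])-f*.008+[0,0,.0195],f,n))
print(castpos(load('pics/s11.npy'),p-f*.008+[0,0,.0195],f,n))
E
```

```text
bottom,right,left
([[-2.8, -142.9], [27.4, -103.8], [-30.8, -98.4]], [9, 4, 23, 27, 447])
([[6.5, -142.7], [48.7, -106.4], [-35.8, -98.5]], [7, 5, 33, 26, 418])
```

{"api": "drive_tool", "payload": {
  "steps": [
    [0,-0.018,-0.005,0.01,0,0,0],
    [0,0.007,-0.005,0.053,0,0,0],
    [0,0.032,-0.005,0.097,0,0,0],
    [0,0.057,-0.005,0.14,0,0,0],
    [0,0.082,-0.005,0.183,0,0,0],
    [0,0.082,-0.005,0.183,0,0,0]
  ]
}}

```text
time_s: 12.4
position: [0.5985, -0.1387, 0.2158]
tcp_rot: [[-0.863, 0.098, 0.496], [0.085, 0.995, -0.048], [-0.498, 0.001, -0.867]]
force: [-0.1, 1.7, -7.1]
opening: 0.179
grasp_force: 29.8
```

```bash
python3 - <<'E'
from h import *
R,p=rep();f=np.cross(R[:,1],[0,0,1]);n=R[:,1];hookangle('s12');S=p-f*.008+[0,0,.0195]
print(castpos(load('pics/s12.npy'),S,f,n))
print('pin in hook z',(f@(PIN-S))*1e3,'h',(S[2]-.189)*1e3)
E
```

```text
t 12.4 p [ 0.5985 -0.1387  0.2158] lean 29.9 yaw -5.6 open 15.58 gf 29.823079021753074 F [-0.1  1.7 -7.1] M [0.17 1.   0.01] q [ -29.3   22.2  107.5   28.1   25.2 -136.6]
([[8.5, -144.9], [49.8, -102.5], [-33.2, -94.6]], [8, 2, 32, 29, 503])
pin in hook z -6.5210829183290455 h 46.3017449780091
```

Forces returned to free-hang values, so the latch has released. I'll lower onto the pin while centring.

{"api": "drive_tool", "payload": {
  "steps": [
    [0,0.033,0,0.005,0,0,0],
    [0,0.054,0,0.027,0,0,0],
    [0,0.07,0,0.055,0,0,0],
    [0,0.083,0,0.078,0,0,0],
    [0,0.096,0,0.1,0,0,0],
    [0,0.104,0,0.114,0,0,0],
    [0,0.104,0,0.114,0,0,0]
  ]
}}

```text
time_s: 13.15
position: [0.595, -0.1386, 0.199]
tcp_rot: [[-0.862, 0.098, 0.497], [0.085, 0.995, -0.049], [-0.5, -0.0, -0.866]]
force: [-2.0, -1.6, -2.3]
opening: 0.18
grasp_force: 29.7
```

```bash
cat > chk.py <<'E'
from h import *
import sys
R,p=rep();f=np.cross(R[:,1],[0,0,1]);n=R[:,1];hookangle(sys.argv[1]);S=p-f*.008+[0,0,.0195]
a=load(f'pics/{sys.argv[1]}.npy');print('cast',castpos(a,S,f,n))
print('raised-pin in hook z',(f@(PIN-S))*1e3,'h raised',(S[2]-.189)*1e3)
# collar shift: match template from the first picture, lever-end patch
t=load('pics/side0.npy')['color'][216:243,317:333];I=a['color'][206:260,307:343];r=cv2.matchTemplate(I,t,cv2.TM_CCOEFF_NORMED);_,mx,_,l=cv2.minMaxLoc(r);print('lever end shift px',l[0]-10,l[1]-10,mx)
q=proj(a,[PIN,PIN-[0,0,.013]]);print('expected shift',q[1]-q[0])
E
python3 chk.py s13
```

```text
t 13.15 p [ 0.595  -0.1386  0.199 ] lean 30.0 yaw -5.6 open 15.68 gf 29.687122702951 F [-2.  -1.6 -2.3] M [-0.03  1.   -0.05] q [ -29.5   23.6  109.    31.7   22.6 -140.8]
cast ([[8.1, -144.4], [51.0, -98.3], [-35.0, -89.9]], [7, 0, 33, 31, 505])
raised-pin in hook z -3.0205065035423897 h raised 29.453979298305484
lever end shift px -8 17 0.5987520813941956
expected shift [-0.0045669   4.19058773]
```

{"api": "drive_tool", "payload": {
  "steps": [
    [0,0.022,0,-0.012,0,0,0],
    [0,0.031,0,0.003,0,0,0],
    [0,0.039,0,0.017,0,0,0],
    [0,0.039,0,0.017,0,0,0]
  ]
}}

```text
time_s: 13.6
position: [0.5935, -0.1388, 0.197]
tcp_rot: [[-0.86, 0.098, 0.501], [0.084, 0.995, -0.051], [-0.504, -0.002, -0.864]]
force: [-2.4, 0.7, 6.5]
opening: 0.181
grasp_force: 29.5
```

```bash
python3 chk.py s14
```

```text
t 13.6 p [ 0.5935 -0.1388  0.197 ] lean 30.3 yaw -5.7 open 15.78 gf 29.480576215222662 F [-2.4  0.7  6.5] M [0.21 0.23 0.15] q [ -29.7   23.7  109.5   33.1   21.9 -142.3]
cast ([[6.8, -141.7], [49.8, -97.3], [-36.2, -88.9]], [7, 0, 33, 30, 508])
raised-pin in hook z -1.5738921282335308 h raised 27.45432087710617
lever end shift px -10 17 0.6021968722343445
expected shift [-0.0045669   4.19058773]
```

The lever is on its stop. I'll relieve the press-down, ease, then open.

{"api": "drive_tool", "payload": {
  "steps": [
    [0,0,0,-0.006,0,0,0],
    [15.8,0,0,-0.008,0,0,0],
    [16.3,0,0,-0.008,0,0,0],
    [16.5,0,0,-0.008,0,0,0],
    [16.7,0,0,-0.008,0,0,0],
    [17,0,0,-0.008,0,0,0]
  ]
}}

```text
time_s: 14.25
position: [0.5928, -0.1389, 0.197]
tcp_rot: [[-0.86, 0.099, 0.5], [0.084, 0.995, -0.051], [-0.503, -0.002, -0.864]]
force: [0.8, 0.6, 4.6]
opening: 0.199
grasp_force: 4.7
```

```bash
python3 chk.py s15
```

```text
t 14.25 p [ 0.5928 -0.1389  0.197 ] lean 30.2 yaw -5.7 open 17.28 gf 4.6862503900774755 F [0.8 0.6 4.6] M [ 0.2  -0.17  0.11] q [ -29.7   23.7  109.6   32.9   22.  -142.1]
cast ([[-7.2, -140.0], [21.5, -94.4], [-35.5, -88.8]], [7, 0, 22, 30, 416])
raised-pin in hook z -0.8928160791969618 h raised 27.521333421040794
lever end shift px -9 17 0.6033821702003479
expected shift [-0.0045669   4.19058773]
```

{"api": "drive_tool", "payload": {
  "steps": [
    [18,0,0,0,0,0,0],
    [20,0,0,-0.01,0,0,0],
    [20,0,0,-0.02,0,0,0]
  ]
}}

```text
time_s: 14.6
position: [0.5894, -0.1377, 0.1968]
tcp_rot: [[-0.863, 0.097, 0.495], [0.085, 0.995, -0.048], [-0.498, 0.0, -0.867]]
force: [-1.0, 0.3, -0.3]
opening: 0.226
grasp_force: 0.0
```

```bash
python3 chk.py s16
```

```text
t 14.6 p [ 0.5894 -0.1377  0.1968] lean 29.8 yaw -5.6 open 19.63 gf 0.0 F [-1.   0.3 -0.3] M [ 0.07  0.35 -0.09] q [ -29.8   23.5  109.8   32.6   22.3 -141.9]
cast ([[8.5, -145.6], [48.9, -99.1], [-31.9, -91.1]], [9, 0, 31, 31, 492])
raised-pin in hook z 2.6597820236720464 h raised 27.335867232494373
lever end shift px -9 17 0.6041891574859619
expected shift [-0.0045669   4.19058773]
```

Released; the force is zero. Backing away along the tool axis.

{"api": "drive_tool", "payload": {
  "steps": [
    [28,0,0,-0.02,0,0,0],
    [30,0,0,-0.07,0,0,0],
    [30,0,0,-0.14,0,0,0],
    [30,0,0,-0.22,0,0,0],
    [30,0,0,-0.3,0,0,0],
    [30,0,0,-0.38,0,0,0]
  ]
}}

```text
time_s: 15.25
position: [0.5669, -0.1357, 0.2381]
tcp_rot: [[-0.862, 0.098, 0.497], [0.084, 0.995, -0.049], [-0.5, -0.0, -0.866]]
force: [0.2, 0.8, -0.0]
opening: 0.341
grasp_force: 0.0
```

```bash
python3 - <<'E'
from h import *
R,p=rep();a=optics.capture('side');np.save('pics/s17.npy',a,allow_pickle=True);b=load('pics/s16.npy')
print('diff cast area',np.abs(a['color'][215:265,300:345].astype(int)-b['color'][215:265,300:345]).mean())
f=np.array([np.cos(np.radians(YAW)),np.sin(np.radians(YAW)),0]);n=np.array([-f[1],f[0],0]);S=PIN+[0,0,-.013+.04]
print(castpos(a,S,f,n))
E
```

```text
t 15.25 p [ 0.5669 -0.1357  0.2381] lean 30.0 yaw -5.6 open 29.69 gf 0.0 F [ 0.2  0.8 -0. ] M [0.06 0.35 0.  ] q [ -31.1   17.8  110.3   28.    27.2 -137.8]
diff cast area 25.91051851851852
([[7.0, -140.2], [48.7, -95.7], [-34.6, -87.4]], [8, 0, 32, 30, 503])
```

{"api": "drive_tool", "payload": {
  "steps": [
    [30,0,0,-0.2,0,0,0],
    [30,0.1,0,-0.4,0,0,0],
    [30,0.3,0,-0.55,0,0,0],
    [30,0.5,0,-0.67,0,0,0],
    [30,0.6,0,-0.72,0,0,0],
    [30,0.6,0,-0.72,0,0,0],
    [30,0.6,0,-0.72,0,0,0],
    [30,0.6,0,-0.72,0,0,0]
  ]
}}

```text
time_s: 16.1
position: [0.4634, -0.126, 0.2765]
tcp_rot: [[-0.862, 0.098, 0.498], [0.084, 0.995, -0.05], [-0.5, -0.001, -0.866]]
force: [0.2, 0.4, -0.1]
opening: 0.346
grasp_force: 0.0
```

{"api": "drive_tool", "payload": {
  "steps": [
    [30,0,0,0,0,0,0],
    [30,0,0,0,0,0,0],
    [30,0,0,0,0,0,0],
    [30,0,0,0,0,0,0],
    [30,0,0,0,0,0,0],
    [30,0,0,0,0,0,0],
    [30,0,0,0,0,0,0],
    [30,0,0,0,0,0,0]
  ]
}}

```text
time_s: 16.9
position: [0.4623, -0.1254, 0.276]
tcp_rot: [[-0.862, 0.098, 0.497], [0.084, 0.995, -0.049], [-0.499, -0.0, -0.866]]
force: [-0.0, 0.1, -0.2]
opening: 0.344
grasp_force: 0.0
```

{"api": "drive_tool", "payload": {
  "steps": [
    [30,0,0,0,0,0,0],
    [30,0,0,0,0,0,0],
    [30,0,0,0,0,0,0],
    [30,0,0,0,0,0,0],
    [30,0,0,0,0,0,0],
    [30,0,0,0,0,0,0],
    [30,0,0,0,0,0,0],
    [30,0,0,0,0,0,0]
  ]
}}

```text
time_s: 17.7
position: [0.4624, -0.1254, 0.276]
tcp_rot: [[-0.862, 0.098, 0.497], [0.084, 0.995, -0.049], [-0.499, -0.0, -0.866]]
force: [0.0, 0.6, 0.0]
opening: 0.346
grasp_force: 0.0
```

```bash
python3 - <<'E'
from h import *
R,p=rep()
f=np.array([np.cos(np.radians(YAW)),np.sin(np.radians(YAW)),0]);n=np.array([-f[1],f[0],0]);S=PIN+[0,0,-.013+.04]
for i in range(3):
    a=optics.capture('side');print(castpos(a,S,f,n))
np.save('pics/s18.npy',a,allow_pickle=True)
pm=lambda X:proj(a,[X])[0].round(1)
print('stud',pm(S),'pin',pm(S-[0,0,.04]),'bot',pm(S-[0,0,.141]-n*.02))
b=load('pics/side0.npy')['color'];c=a['color']
# lever down? brightness profile down the lever at a column right of the hook, before and after
for u in(350,370):
    print(u,b[225:250,u].mean(1).astype(int),c[225:250,u].mean(1).astype(int))
u,v=pm(S-[0,0,.07]).astype(int)
g=c.mean(2).astype(int);print('throat rows',v-26,'col',u-14);print(g[v-26:v+14,u-14:u+18])
# bystanders moved?
t0=load('pics/top0.npy')['color'];t=optics.capture('top')['color'];d=np.abs(t.astype(int)-t0).max(2)
print('jar,dish,brush',[d[s].mean().round(1) for s in(np.s_[162:190,195:222],np.s_[135:168,245:275],np.s_[244:306,410:432])])
E
```

```text
t 17.7 p [ 0.4624 -0.1254  0.276 ] lean 29.9 yaw -5.6 open 30.1 gf 0.0 F [0.  0.6 0. ] M [ 0.03  0.35 -0.  ] q [ -39.3    5.5  119.7   30.5   33.  -146.3]
([[7.0, -140.2], [48.7, -95.7], [-34.6, -87.4]], [8, 0, 32, 30, 510])
([[7.0, -140.2], [48.7, -95.7], [-34.6, -87.4]], [8, 0, 32, 30, 509])
([[7.0, -140.2], [48.7, -95.7], [-34.6, -87.4]], [8, 0, 32, 30, 506])
stud [325.  219.3] pin [324.9 232.4] bot [325.9 268. ]
350 [147 152 155 155 140 117 111 116  92  60  60  61  58  58  53  91 147 165
 161 161 163 160 156 154 152] [162 165 168 168 168 167 168 151 131 126 126  94  65  66  66  65  65  62
 121 167 177 176 173 170 169]
370 [167 166 166 167 161 132 112 119  88  62  58  63  60  58  56  85 134 151
 151 151 150 156 151 153 149] [181 181 180 180 182 184 156 124 132 116  82  63  68  65  64  63  81 147
 168 167 167 168 168 168 165]
throat rows 215 col 310
[[176 175 177 ... 175 177 166]
 [177 175 175 ... 175 165 136]
 [178 177 178 ... 173 168 150]
 ...
 [175 161  99 ... 173 172 175]
 [172 172 117 ... 175 172 174]
 [172 179 130 ... 177 172 171]]
jar,dish,brush [np.float64(7.8), np.float64(10.6), np.float64(9.8)]
```

```bash
python3 - <<'E'
from h import *
a=load('pics/s18.npy');s10=load('pics/s10.npy')
f=np.array([np.cos(np.radians(YAW)),np.sin(np.radians(YAW)),0]);n=np.array([-f[1],f[0],0])
S1=PIN+[0,0,-.013+.04];S0=np.array([.5465,-.131,.2382])-f*.008+[0,0,.0185]
for nm,im,S in(('before',s10,S0),('now',a,S1)):
    u,v=proj(im,[S-[0,0,.07]])[0].round().astype(int);print(nm,u,v,'nose',proj(im,[S+f*.015-[0,0,.06]-n*.005])[0].round(1),'pivot',proj(im,[S+f*.013-[0,0,.087]-n*.005])[0].round(1),'latch mid shut',proj(im,[S+f*.011-[0,0,.072]])[0].round(1))
    print('\n'.join(' '.join(f'{x:3d}' for x in r) for r in im['color'].mean(2).astype(int)[v-14:v+10,u-11:u+12]))
E
```

```text
before 307 229 nose [312.8 226.6] pivot [312.2 235.4] latch mid shut [311.1 229.5]
 93  84  90  88  88  88  91  79  41   7   3   5   5  27  61  75  88  95  87 158 191 186 186
 97  90  90  91  87  91  92  90  68  25   1  19  26  64  87  95  95  94  86 159 193 188 185
 98  88  91  91  95  90  92  92  87  62  32  60  78  89  97  94  98  94  88 160 191 189 187
 97  92  93  95 100 103  98  92  93  85  86 100  98  95  94  94  94  94  87 157 191 189 187
 96  90  92  92 106 111  95  92  89 104 133 149 131 104  90  91  92  87  87 156 191 189 187
 97  91  95  94  97  98  91 104 129 145 160 169 163 152 129  98  91  91  95 159 190 190 186
 96  92  94  93  91  89 102 138 162 165 166 162 168 178 152  99  90  93 101 160 188 189 190
 97  90  94  91 107 136 153 164 167 163 164 160 165 174 145  93  91  91  99 159 186 188 191
 97  91  92  90 118 162 177 171 167 165 165 163 163 172 143  94  90  91 101 159 185 188 190
 98  90  91  88 122 163 174 172 166 165 165 162 163 159 134 104  91  90 100 157 186 187 190
 99  89  92  90 131 169 175 171 168 163 165 165 152 123 100  92  91  90  99 156 183 186 190
 98  
[... 2778 characters left out ...]
  75  89  91  96  94  83  76  78  96 101 114 123 120 134
 86  91  90  90  86  74  76  78  73  76  82  87  88  85  73  62  72 108 157 180 176 170 173
 86  89  91  91  83  77  77  77  80  78  79  79  79  72  57  56  61  81 125 163 183 183 178
 86  89  90  91  79  75  77  80  83  80  78  77  76  65  46  48  62  60  64 112 169 184 177
 90  90  91  89  79  75  78  79  78  78  79  79  79  72  57  52  54  60  58  81 160 187 179
 90  90  92  87  83  74  79  81  80  81  82  80  79  79  70  63  60  62  56  68 139 180 183
 91  91  88  80  74  77  77  78  81  82  83  81  84  78  78  79  69  64  56  63 112 168 186
 88  82  73  73  74  77  80  77  75  72  64  59  60  65  64  66  69  71  59  62  99 167 186
```

```bash
python3 -c "
from rig import order
print(order.hand_in())"
```

```text
the job is handed in; nothing more can be done
None
```

I handed the job in at about 18 s. The hook hangs still in its bowl on the lever pin, the lever is down, and the hand is backed clear. The lever hides part of the mouth in the side view, so I inferred the shut latch from the clear throat and from the hook's hanging position.

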